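# Start the closing bolt of the filter cell without crossing its thread

## Robot

A 6-joint arm with a two-finger parallel gripper is mounted at the origin on a cart in front of the work surface, level with it; the furniture and walls round the work are solid. World frame = base frame: x ahead of the robot, y to its left, z up, the work surface at z = 0. Lengths are in mm, angles in rad, forces in N, time in s.
With the tool pointing down it reaches from about 375 to 975 mm from the base axis. Payload 3.8 kg.
Tool frame: the origin (TCP) lies between the finger pads; the fingertips stand 8 mm ahead of it and the grasp point (between the pads) lies 11 mm behind it; z points along the fingers, y is the line along which they close (so a half turn about z gives the same grasp; the last joint's range is limited). The gripper opens to 85 mm and grips with 20 to 120 N. Pads are 22 mm wide; open, the fingers measure 114 mm over their backs; the gripper's body (76 mm by 85 mm) begins 54 mm behind the grasp point. The pads swing forward as they close: fully open they stand 13 mm farther back than shut.
Start: joints at [-1.261, 0.264, 1.604, -0, 1.274, -0.037], TCP at [229.42, -634.811, 239.28] pointing down, gripper open.
Joint ranges: [-2.63, 2.63], [-0.94, 2.18], [0.31, 2.57], [-1.31, 4.45], [0, 2.66], [-2.55, 2.55]. Speed limits (rad/s): [2.57, 2.57, 3.14, 3.14, 3.14, 3.14].

## Interface

Orientations are given as a rotation vector (axis times angle).
In Python, from cell import r gives the robot as it stands.
- The arm moves only by the tool play_rows, never from a script. Its argument "increments" is text: rows parted by semicolons, each of 6 numbers parted by spaces: the shift along the tool's x, y, z in cm, then the turn, a rotation vector about the tool's x, y, z in rad. In form: dx dy dz wx wy wz; .... A call has 1 to 8 rows; each row is the pose to reach, as a shift and turn from the pose commanded when the call began, along the tool's axes at that moment; what a row does not reach only later rows make up. A row lasts 1/8 s, in which the tool goes at most 62.5 mm and 10.7 degrees, less where a joint would pass 70% of its speed; a pose out of reach is approached as far as the arm can. A call with a gripper value outside its range is refused whole. "jaw" is the opening, from 0 (shut) to 1 (fully open), set as the call begins (left out, the last holds). The fingers move at their own pace and stop on an object; "newtons" is the grip in N (left out, the last holds). Time passes only in rows, so rows that repeat a pose let the fingers close. It gives the time, the measured TCP pose, the force, the opening and the grip force at its end, in the units of the state.
- r.read_state(): the state, without advancing time (a new reading comes with each control period).
- r.read_camera(name): name is "scene" or "top"; returns the picture (420x560x3 uint8, red, green, blue); there is no depth.
- r.calibration(name): a dict with "K" (3x3 intrinsics, pixels), "R" (3x3) and "t" (3): a world point X has camera coordinates R X + t. Camera axes: x right, y down, z forward; pixel columns grow to the right and rows downward; lengths in mm; the calibration is good to about 2 mm. A picture is of the moment at which its call begins. calibration takes no time and is no camera call.
- r.finish_job(): hands the job in; it is judged then, once.
The state is a dict: "clock": time; "joint_positions": joint angles; "dq": joint speeds; "effort": joint torques, N m; "tcp_pos": TCP position; "eef_rot": TCP orientation; "force": force on the tool from outside, world axes, zero at the start; "torque": the same for the moment, N m; "gripper_width": opening from 0.0 (shut) to 1.0 (fully open); "grip_force": force on a finger pad.
Only numpy, scipy, OpenCV 4.12 (cv2) and the standard library are available. Lean on these libraries where they do the work, as an engineer would, in place of code of your own. Each camera call takes 0.05 s, during which the arm holds its last target. There are 200 camera calls.

## Task

One of the two bolts on the filter cell's clamp bridge stands proud and is not yet started. Turn it backward (anticlockwise seen from above) until it drops by one thread, then turn it one full turn forward (clockwise). Finish while holding it: the gripper stays closed firmly on the bolt's head, keeping it still, and the loose things around the cell stay where they are.

Things in the scene. Friction and masses are not known exactly. Their poses are not given: they have to be found in the camera images.
- filter_cell: fixed metal filter cell: foot plate 80 (x) x 200 (y) x 12 mm, a round cell in its middle and across it a clamp bridge 42 x 180 mm, its flat top 47 mm above the bench (round pad in the middle: 50 mm); origin under the middle of the foot plate, y along the bridge. One bolt stands at each end, 65 mm from the middle; which end has the proud one varies
- bolt: the proud steel bolt, 0.3 kg, upright in its threaded boss: right-hand thread of 8 mm pitch, shank 19 mm across; head: a round flange 28 mm across, 4 mm thick, under an upright flat bar 44 mm long (x), 14 mm thick (y), 22 mm high, bar at any yaw. Origin on the axis 85 mm below the bar's top. It turns easily about z and slides up and down, not sideways
- bolt_top (a point): centre of the top face of the bolt's bar, x along the bar, z up. 97 mm above the bench less bolt_depth. Only the bolt's weight (3 N) makes it drop, so fingers must not clamp it then: fingers set 3 mm wider than the bar turn it without carrying it
- bolt_depth (a joint): how far down the bolt is (m): 0.5 to 2 mm at the start, lying loose on the thread's first turn; rises slightly as it is turned back, drops suddenly to about 8 mm past the thread's start; then 8 mm deeper per forward turn (about 16 mm after one); 23 mm is the stop
- bolt_turn (a joint): angle turned since the start (rad), 0 at the start, forward (clockwise from above) positive, any number of turns is counted; the drop comes somewhere between -0.5 and -1.8 rad. It stays where it is left
- home_bolt: the other bolt, same head, fully home and fixed: bar top 73 mm above the bench; origin on its axis 12 mm above the bench, x along the bar
- dropper: loose amber dropper bottle, 41 mm across, 114 mm high, behind the cell; origin under its middle
- petri_dish: loose glass petri dish, 93 mm across, 17 mm high, in front of the cell; origin under its middle
- film_roll: loose white roll standing on end, 52 mm across, 50 mm high, left of the cell; origin under its middle
- beaker: loose clear beaker, 55 x 62 mm, 71 mm high, right of the cell; origin under its middle

How it is judged:
By the outcome, as a careful person would: the job done as asked, in the order asked, and still so for the second after the job is handed in, while the arm keeps its last pose, push and grip.
It also fails if it takes over 72 s, if anything falls off the work surface, if the arm or the gripper's body presses on something with over 40 N, if the wrist force passes 120 N, or if a joint passes its speed limit or range.

## Working session

There is one attempt and no reset: what is moved stays moved. The work goes in short steps, Python scripts to look and compute and a tool call to move; the robot and the scene stay as the last step left them, time stands still between calls to the robot, and variables do not carry over. Pictures are saved under pics/ and viewed, at most 10 in all, crops included, and the job is handed in when it is done.

Besides the shell and the picture viewer there is one more tool, called by a JSON object that holds its "method" and its "body", one argument or row to a line. play_rows: Moves the arm, as the interface text tells. Its arguments: {"type":"object","properties":{"increments":{"type":"string"},"jaw":{"type":"number"},"newtons":{"type":"number"}},"required":["increments"]}

```bash
ls; mkdir -p pics; python3 - <<'E'
from cell import r
import cv2,numpy as np
s=r.read_state();print(s)
for n in("scene","top"):
    c=r.calibration(n);print(n,c)
    cv2.imwrite(f"pics/{n}0.png",r.read_camera(n)[:,:,::-1])
E
```

```text
pics
{'clock': 0.0, 'joint_positions': array([-1.26089467e+00,  2.64726239e-01,  1.60534174e+00, -1.32979145e-06,
        1.27369109e+00, -3.69105622e-02]), 'dq': array([ 0.00206912, -0.00032006, -0.00057864, -0.00110289, -0.00093304,
       -0.00147123]), 'effort': array([ 1.11868078e-03, -5.15108871e+01, -3.67315900e+01,  1.88519180e-04,
        1.29348447e-02, -4.29168509e-06]), 'tcp_pos': array([ 229.21312882, -634.15367147,  237.99755244]), 'eef_rot': array([-3.09236350e+00, -5.41675601e-01,  4.64713414e-04]), 'force': array([-1.44168336,  0.27927326, -0.4025735 ]), 'torque': array([-0.06232662, -0.02281167, -0.00453801]), 'grip_force': 0.0, 'gripper_width': 0.9974719123693477}
scene {'K': array([[439.03460293,   0.        , 281.00110645],
       [  0.        , 439.03460293, 205.61560361],
       [  0.        ,   0.        ,   1.        ]]), 'R': array([[-0.69984084, -0.71418909, -0.01251976],
       [-0.52002443,  0.5214364 , -0.67651953],
       [ 0.48969113, -0.46694541, -0.73631826]]), 't': array([473.6838481 , 300.15129277, 698.41360731])}
top {'K': array([[490.5802935 ,   0.        , 271.14777811],
       [  0.        , 490.5802935 , 210.53132866],
       [  0.        ,   0.        ,   1.        ]]), 'R': array([[ 0.00851279, -0.99974716,  0.02081212],
       [-0.99460605, -0.01061695, -0.1031799 ],
       [ 0.10337477, -0.01982151, -0.99444495]]), 't': array([  75.53556294,  559.20436093, 1023.59168347])}
```

View pics/top0.png

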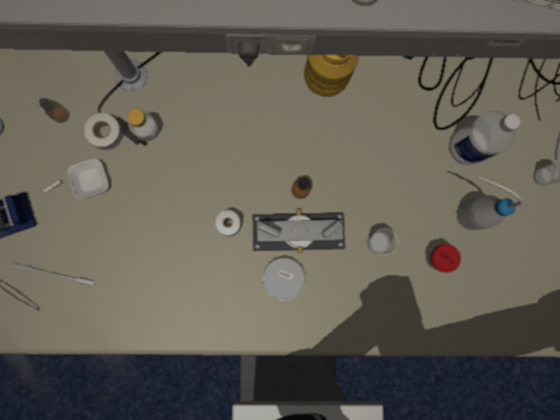

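View pics/scene0.png

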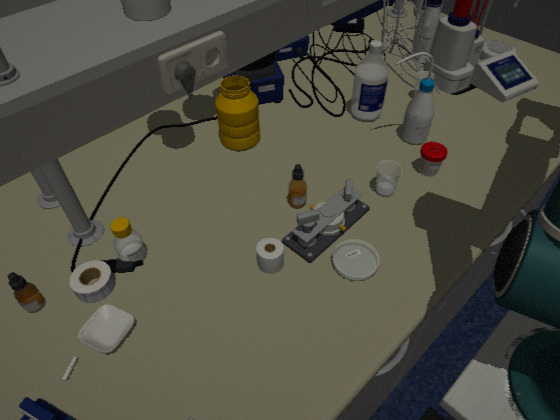

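The top view shows the cell at about (299,231), with bars near (270,228) and (332,228). In the scene view the cell is at (327,217), with heads near (307,215) and (348,188). I'll enlarge both.

```bash
cat > h.py <<'E'
import numpy as np
from cell import r
def plane(n,u,v,z):
    c=r.calibration(n);R,t=np.array(c["R"]),np.array(c["t"])
    d=R.T@np.linalg.solve(c["K"],[u,v,1.]);o=-R.T@t
    return o+d*(z-o[2])/d[2]
def pix(n,X):
    c=r.calibration(n);p=c["K"]@(c["R"]@np.array(X,float)+c["t"]);return p[:2]/p[2]
E
python3 - <<'E'
import cv2,numpy as np
a=cv2.imread("pics/top0.png")[200:260,245:355];b=cv2.imread("pics/scene0.png")[170:265,275:380]
a=cv2.resize(a,None,fx=7,fy=7,interpolation=cv2.INTER_CUBIC)[:300*2]
b=cv2.resize(b,None,fx=6,fy=6,interpolation=cv2.INTER_CUBIC)
cv2.imwrite("pics/a.png",a);cv2.imwrite("pics/b.png",b)
from h import plane
for p in [(254,214),(343,212),(345,248),(257,250)]: print(plane("top",*p,12).round(1))
E
```

```text
[552.2 117.8  12. ]
[558.6 -76.3  12. ]
[480.2 -80.2  12. ]
[474.2 110.4  12. ]
```

View pics/a.png

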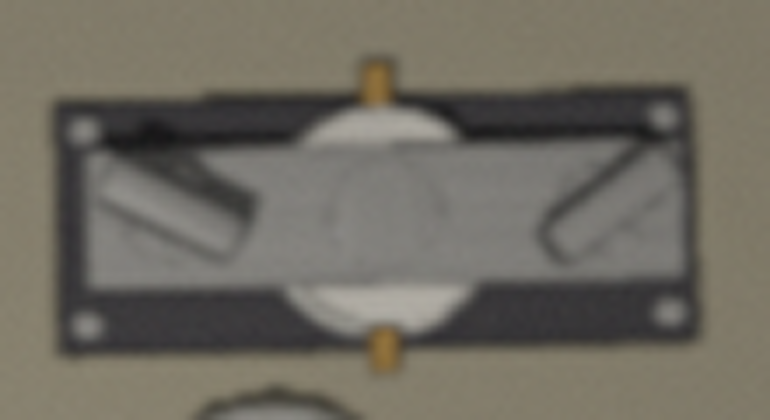

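View pics/b.png

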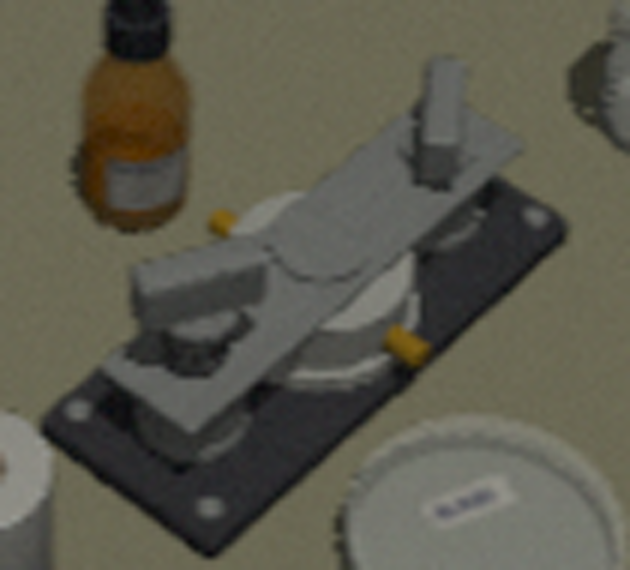

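Bolt to turn: the left (+y) one. Its bar stands well above the bridge in the scene view (about (307,215)) and casts a bigger shadow. Next I'll fix its position from the plate corners and from the bar in both views.

```bash
python3 - <<'E'
from h import *
import cv2
A=lambda x,y:(245+x/7,200+y/7); B=lambda x,y:(275+x/6,170+y/6)
c=[plane("top",*A(*p),12) for p in [(55,102),(688,88),(698,340),(62,352)]]
m=sum(c)/4; yd=(c[0]+c[3]-c[1]-c[2])/2;print("cell",m.round(1),"len",np.linalg.norm(yd));yd/=np.linalg.norm(yd)
print("ydir",yd.round(3),"axis from cell",(m+65*yd).round(1))
print("top view bar",plane("top",*A(175,210),95.8).round(1), [plane("top",*A(*p),95.8).round(1) for p in [(108,180),(243,232)]])
print("scene bar",plane("scene",*B(200,262),95.8).round(1),[plane("scene",*B(*p),95.8).round(1) for p in [(138,280),(263,247)]])
for n,q in(("dropper",(302,190)),("roll",(228,224)),("dish",(284,280))): print(n,plane("top",*q,20).round(0))
X=m+65*yd; print(r.read_state()["tcp_pos"])
# bar colour mask in top view
im=r.read_camera("top");g=im[200:260,245:355].mean(2);print(g[20:40,10:40].astype(int))
E
```

```text
cell [515.2  20.2  12. ] len 197.02776169104533
ydir [-0.03  1.    0.  ] axis from cell [513.2  85.2  12. ]
top view bar [512.3  84.2  95.8] [array([520.7, 103.4,  95.8]), array([506.2,  64.8,  95.8])]
scene bar [511.1  87.8  95.8] [array([519.7, 107.2,  95.8]), array([501.2,  68.9,  95.8])]
dropper [605.  14.  20.]
roll [529. 173.  20.]
dish [411.  52.  20.]
[ 229.23232594 -634.19600797  238.05143088]
[[ 80  92  91  76  55  36  29  27  27  27  28  30  27  32  31  34  38  40
   42  41  46  46  50  52  55  55  55  56  60  61]
 [ 60  66  75  79  76  64  50  43  41  39  42  44  44  44  47  52  57  62
   70  79  83  86  88  92  94  97  97  98 100 102]
 [ 56  68  90 107 111  98  81  68  60  54  54  57  55  55  57  60  62  67
   84 104 115 116 118 119 118 119 117 121 119 121]
 [ 56  71  99 120 117 108 100  95  86  72  64  59  58  58  60  65  68  66
   74  97 116 124 127 125 123 124 124 124 125 124]
 [ 56  70  98 116 115 111 115 116 108  96  84  71  63  58  60  70  71  70
   67  78  95 112 119 124 125 125 127 124 124 124]
 [ 57  70  97 114 114 119 125 125 120 117 108  96  84  73  66  67  67
[... 1106 characters left out ...]
121 111 105 102 104 111
  120 128 132 131 125 112 108 118 127 130 129 128]
 [ 56  66  97 120 130 129 130 125 123 121 124 126 128 123 118 116 109 103
  103 110 118 123 120 113 118 125 129 128 131 130]
 [ 55  65  94 122 129 129 128 128 127 126 123 122 125 124 122 122 119 115
  110 103 103 108 110 113 122 129 129 129 129 130]
 [ 57  66  93 120 128 128 128 128 126 127 125 125 125 124 119 121 123 126
  121 116 111 108 113 119 126 127 128 128 127 127]
 [ 55  67  93 118 127 128 127 127 128 128 126 127 127 125 123 123 127 127
  128 125 125 122 123 126 128 128 127 127 127 127]
 [ 56  66  92 117 129 129 129 129 128 129 126 127 128 128 126 128 128 128
  128 128 128 128 125 126 126 125 124 124 125 124]]
```

{"method": "play_rows", "body": {
  "increments": "6 -7 0 0 0 -0.1; 12 -14 0 0 0 -0.2; 17 -20 0 0 0 -0.3; 22.5 -26 0 0 0 -0.4; 27.5 -31.5 0 0 0 -0.5; 32 -36.5 0 0 0 -0.6; 36 -41 0 0 0 -0.7; 40 -45.5 0 0 0 -0.761"
}}

```text
clock: 1.15
tcp_pos: [411.8, -167.3, 239.3]
eef_rot: [2.67, 1.655, 0.001]
force: [1.8, 0.3, -0.2]
gripper_width: 1.001
grip_force: 0.0
```

```bash
cat >> h.py <<'E'
from scipy.spatial.transform import Rotation as Ro
def info(tgt=None):
    s=r.read_state();M=Ro.from_rotvec(s["eef_rot"]).as_matrix()
    print("t",round(s["clock"],2),"tcp",s["tcp_pos"].round(2),"psi",round(np.arctan2(M[1,1],M[0,1]),4),"tilt",M[:2,2].round(4),"q",s["joint_positions"].round(3),"F",s["force"].round(1),"T",s["torque"].round(2),"g",round(s["gripper_width"],3),round(s["grip_force"],1),"Ftool",(M.T@s["force"]).round(1))
    if tgt is not None: print("cm in tool",(M.T@(np.array(tgt)-s["tcp_pos"])/10).round(3))
E
python3 -c "
from h import *
info((513,85.3,150))"
```

```text
t 1.15 tcp [ 411.81 -167.27  239.3 ] psi -0.4612 tilt [ 0.0007 -0.0002] q [-0.442 -0.186  2.07   0.     1.257  0.019] F [ 1.8  0.3 -0.2] T [ 0.04 -0.01 -0.03] g 1.001 0.0 Ftool [1.1 1.5 0.2]
cm in tool [27.12  -2.184  8.932]
```

{"method": "play_rows", "body": {
  "increments": "4 0 0 0 0 0; 8 -0.5 0 0 0 0; 12 -1 0 0 0 0; 15 -1.4 0 0 0 0; 15 -1.4 0 0 0 0; 15 -1.4 0 0 0 0; 15 -1.4 0 0 0 0"
}}

```text
clock: 2.02
tcp_pos: [465.7, -29.6, 239.2]
eef_rot: [2.673, 1.651, -0.001]
force: [0.1, -1.3, -0.1]
gripper_width: 1.003
grip_force: 0.0
```

```bash
python3 -c "
from h import *
info((513,85.3,150))"
```

```text
t 2.02 tcp [465.67 -29.62 239.16] psi -0.4642 tilt [-0.0003 -0.0003] q [-0.117 -0.139  2.031 -0.     1.25   0.348] F [ 0.1 -1.3 -0.1] T [-0.04 -0.03 -0.02] g 1.003 0.0 Ftool [-1.1  0.7  0.1]
cm in tool [12.398 -0.912  8.911]
```

{"method": "play_rows", "body": {
  "increments": "5 -0.4 2 0 0 0; 10 -0.8 4 0 0 0; 12.4 -0.91 6.5 0 0 0; 12.4 -0.91 8.9 0 0 0; 12.4 -0.91 8.9 0 0 0; 12.4 -0.91 8.9 0 0 0",
  "jaw": 0.6
}}

```text
clock: 2.78
tcp_pos: [513.7, 85.5, 151.1]
eef_rot: [2.673, 1.651, 0.001]
force: [0.8, 0.2, 0.6]
gripper_width: 0.601
grip_force: 0.0
```

```bash
python3 -c "
from h import *
import cv2
info((513,85.3,88))
a=r.read_camera('scene')[:,:,::-1]
b=r.read_camera('top')[:,:,::-1]
f=lambda i,y,x:cv2.resize(i[y:y+100,x:x+95],None,fx=4,fy=4,interpolation=cv2.INTER_CUBIC)
cv2.imwrite('pics/c.png',np.hstack([f(a,150,270),f(b,170,225)]))"
```

```text
t 2.77 tcp [513.71  85.53 151.09] psi -0.4643 tilt [0.0009 0.    ] q [ 0.117  0.046  2.024 -0.     1.07   0.582] F [0.8 0.2 0.6] T [0.02 0.06 0.02] g 0.601 0.0 Ftool [ 0.6  0.6 -0.6]
cm in tool [-0.055 -0.058  6.309]
```

View pics/c.png

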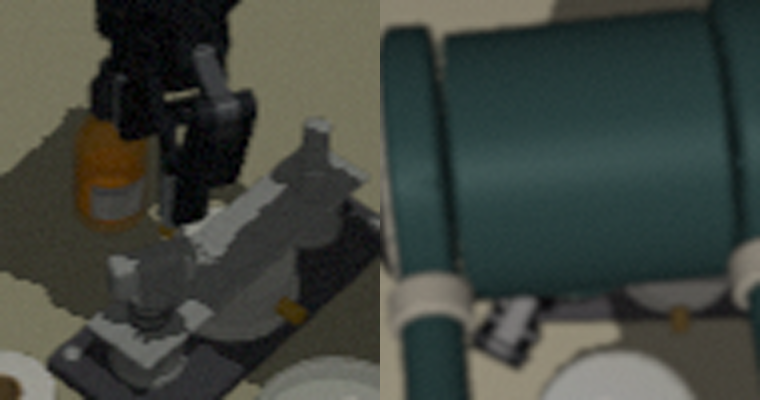

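The scene view shows the gripper straight above the bolt (bar near (307,217)); in the top view the arm hides the bolt. I'll go down and squeeze gently to centre on the bar.

{"method": "play_rows", "body": {
  "increments": "-0.05 -0.05 3 0 0 0; -0.05 -0.05 5 0 0 0; -0.05 -0.05 6.5 0 0 0; -0.05 -0.05 6.5 0 0 0; -0.05 -0.05 6.5 0 0 0"
}}

```text
clock: 3.5
tcp_pos: [513.4, 86.1, 86.3]
eef_rot: [2.671, 1.652, 0.002]
force: [-0.3, -0.5, 0.1]
gripper_width: 0.601
grip_force: 0.0
```

{"method": "play_rows", "body": {
  "increments": "0 0 0 0 0 0; 0 0 0 0 0 0; 0 0 0 0 0 0; 0 0 0 0 0 0; 0 0 0 0 0 0; 0 0 0 0 0 0",
  "jaw": 0.1,
  "newtons": 20
}}

```text
clock: 4.25
tcp_pos: [513.5, 85.8, 85.9]
eef_rot: [2.671, 1.652, 0.002]
force: [2.6, -4.0, 4.4]
gripper_width: 0.157
grip_force: 25.5
```

```bash
python3 -c "
from h import *
for i in range(3): info((513,85.3,86));r.read_camera('top')"
```

```text
t 4.25 tcp [513.53  85.79  85.93] psi -0.4629 tilt [ 0.0019 -0.0004] q [ 1.180e-01  1.220e-01  2.078e+00 -1.000e-03  9.400e-01  5.810e-01] F [ 2.6 -4.   4.4] T [-0.62 -0.37  0.08] g 0.157 25.5 Ftool [-2.5  4.1 -4.4]
cm in tool [-0.068 -0.025 -0.007]
t 4.3 tcp [513.5   85.78  85.89] psi -0.4628 tilt [ 0.0019 -0.0004] q [ 1.180e-01  1.220e-01  2.078e+00 -1.000e-03  9.400e-01  5.810e-01] F [ 4.  -4.5  5.1] T [-0.63 -0.41  0.04] g 0.158 25.5 Ftool [-2.2  5.6 -5.1]
cm in tool [-0.066 -0.023 -0.011]
t 4.35 tcp [513.49  85.81  85.87] psi -0.4629 tilt [ 0.0018 -0.0003] q [ 1.180e-01  1.220e-01  2.078e+00 -1.000e-03  9.400e-01  5.810e-01] F [ 2.5 -4.6  4.2] T [-0.66 -0.45 -0.01] g 0.16 25.5 Ftool [-3.   4.2 -4.2]
cm in tool [-0.067 -0.022 -0.013]
```

{"method": "play_rows", "body": {
  "increments": "0 0.03 0 0 0 0; 0 0.03 0 0 0 0; 0 0.03 0 0 0 0; 0 0.03 0 0 0 -0.15; 0 0.03 0 0 0 -0.3; 0 0.03 0 0 0 -0.45; 0 0.03 0 0 0 -0.5; 0 0.03 0 0 0 -0.5",
  "jaw": 0.2
}}

```text
clock: 5.4
tcp_pos: [512.9, 85.9, 85.2]
eef_rot: [2.181, 2.261, 0.0]
force: [2.3, -0.9, 0.6]
gripper_width: 0.201
grip_force: 0.8
```

```bash
cat >> h.py <<'E'
import cv2
def snap(n):
    i=r.read_camera("scene")[:,:,::-1]
    i=cv2.resize(i[190:250,275:345],None,fx=6,fy=6,interpolation=cv2.INTER_CUBIC)
    i=cv2.convertScaleAbs(i,alpha=1.6);cv2.imwrite(f"pics/{n}.png",i);return i
E
python3 -c "
from h import *
info();snap('d1')"
```

```text
t 5.4 tcp [512.9   85.91  85.21] psi 0.0363 tilt [0.0001 0.    ] q [ 0.118  0.123  2.078 -0.     0.94   0.082] F [ 2.3 -0.9  0.6] T [-0.14 -0.27 -0.07] g 0.201 0.8 Ftool [-1.   2.2 -0.6]
```

View pics/d1.png

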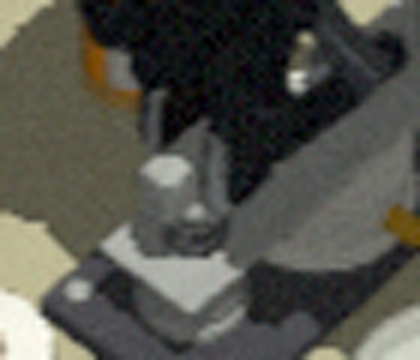

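d1 shows the bar end at zoom (165,170), which is scene (302,218), between the fingers. The flange is at (195,235), still high above the bridge. I'll track it with column profiles as I turn.

```bash
cat >> h.py <<'E'
def prof():
    i=np.mean([r.read_camera("scene").mean(2) for _ in range(2)],0)
    for c in (301,304,307,310): print(c,i[208:240,c-1:c+2].mean(1).astype(int))
E
python3 -c "
from h import *
prof();print(pix('scene',(513,85,96)),pix('scene',(513,85,89)))"
```

```text
301 [ 32  33  30  33  31  32  36  48  96 108 109 104  88  66  61  57  57  57
  54  49  48  47  49  50  50 100 106 108 107  99  78  58]
304 [ 10   8   3   8  22  35  48  51  98 111 112 105  94  73  66  63  62  64
  56  44  38  35  41  40  59 104 109 109 109 108 108 101]
307 [  8   8  26  43  49  50  49  50  51  61  63  54  53  53  56  57  80  94
  69  41  51  38  37  48  45 103 108 109 108 106 107 106]
310 [  7  14  26  20  30  41  43  46  50  52  52  52  54  54  54  56  54  56
  47  39  35  29  40  41  72 105 107 108 107 107  99  74]
[308.60006905 212.28809698] [308.4771714  214.70959254]
```

{"method": "play_rows", "body": {
  "increments": "0 0 0 0 0 -0.15; 0 0 0 0 0 -0.2; 0 0 0 0 0 -0.2"
}}

```text
clock: 5.92
tcp_pos: [513.0, 86.0, 85.4]
eef_rot: [1.944, 2.467, 0.001]
force: [1.5, -0.9, 0.6]
gripper_width: 0.201
grip_force: 0.9
```

```bash
python3 -c "
from h import *
info();prof()"
```

```text
t 5.92 tcp [513.04  86.03  85.39] psi 0.2359 tilt [0.0004 0.0002] q [ 0.118  0.123  2.078  0.     0.94  -0.118] F [ 1.5 -0.9  0.6] T [-0.12 -0.36 -0.02] g 0.201 0.9 Ftool [-1.2  1.3 -0.6]
301 [ 38  36  37  34  35  33  35  37  61  79  95 102  85  65  61  59  58  57
  57  48  46  46  47  49  51  77 104 108 107  99  79  57]
304 [  6   7   7   7  19  31  40  49 104 109 111 112 110  97  69  65  63  62
  59  57  39  29  38  33  39  79 105 109 108 109 108 101]
307 [ 19  26  35  47  52  51  52  53 100 109 103  91  79  67  60  59  69  77
  59  40  50  46  40  47  48 104 109 108 108 106 106 107]
310 [ 43  46  43  37  43  44  46  46  47  53  49  47  49  48  48  47  62  77
  58  38  35  36  48  55  75 106 106 106 107 106 101  75]
```

{"method": "play_rows", "body": {
  "increments": "0 0 0 0 0 -0.15; 0 0 0 0 0 -0.2; 0 0 0 0 0 -0.2"
}}

```text
clock: 6.4
tcp_pos: [513.1, 86.1, 85.5]
eef_rot: [1.689, 2.649, 0.001]
force: [3.0, 0.2, 0.8]
gripper_width: 0.2
grip_force: 1.1
```

```bash
python3 -c "
from h import *
info();prof()"
```

```text
t 6.4 tcp [513.15  86.12  85.49] psi 0.4357 tilt [0.0007 0.0003] q [ 0.118  0.123  2.078  0.     0.94  -0.318] F [3.  0.2 0.8] T [ 0.   -0.45 -0.05] g 0.2 1.1 Ftool [-1.1  2.8 -0.8]
301 [ 44  45  45  42  41  42  41  42  48  59  70  78  75  58  54  53  54  54
  55  47  57  46  48  50  51  78 104 108 108 100  79  57]
304 [  7   7  10  17  16  28  32  41  92 102 107 110 109  97  70  66  64  62
  62  59  38  30  38  33  36  51  83 107 108 108 108 102]
307 [ 40  45  48  51  53  54  53  54 106 110 111 109 104  99  74  66  61  60
  60  55  53  38  40  49  44  95 102 108 107 107 106 107]
310 [ 53  52  52  52  52  51  51  52  73  70  60  55  49  49  45  51  87  88
  60  40  34  37  54  62  76 105 107 105 108 107 100  74]
```

{"method": "play_rows", "body": {
  "increments": "0 0 0 0 0 -0.15; 0 0 0 0 0 -0.15; 0 0 0 0 0 -0.15"
}}

```text
clock: 6.88
tcp_pos: [513.1, 86.1, 85.5]
eef_rot: [1.487, 2.767, 0.001]
force: [3.3, 0.6, 1.3]
gripper_width: 0.201
grip_force: 1.4
```

```bash
python3 -c "
from h import *
info();prof()"
```

```text
t 6.88 tcp [513.12  86.11  85.46] psi 0.5842 tilt [0.0006 0.0003] q [ 0.118  0.123  2.078  0.     0.94  -0.466] F [3.3 0.6 1.3] T [ 0.1  -0.48  0.01] g 0.201 1.4 Ftool [-1.3  3.1 -1.3]
301 [ 22  44  45  46  46  46  52  52  56  56  59  60  63  51  48  60  52  48
  48  43  55  74  54  61  80  81 105 107 107 100  78  57]
304 [ 19  21  20  23  30  30  37  49  72  80  93  96  98  94  67  64  64  62
  60  61  39  32  37  33  37  50  84 107 109 109 108 100]
307 [ 51  50  52  53  52  54  52  64 106 110 111 110 110 112  82  71  67  65
  64  61  53  34  36  43  30  61  82 106 108 105 106 107]
310 [ 54  53  53  53  54  51  51  51  91  85  83  79  77  69  65  69  81  72
  51  44  36  33  53  66  76 106 107 107 106 107 101  75]
```

{"method": "play_rows", "body": {
  "increments": "0 0 0 0 0 -0.15; 0 0 0 0 0 -0.15; 0 0 0 0 0 -0.15"
}}

```text
clock: 7.35
tcp_pos: [513.2, 86.1, 85.5]
eef_rot: [1.276, 2.87, 0.001]
force: [3.0, 1.0, 2.3]
gripper_width: 0.202
grip_force: 1.8
```

```bash
python3 -c "
from h import *
info();prof()"
```

```text
t 7.35 tcp [513.15  86.15  85.51] psi 0.7342 tilt [0.0006 0.0004] q [ 0.118  0.123  2.078  0.     0.94  -0.616] F [3.  1.  2.3] T [ 0.27 -0.52 -0.03] g 0.202 1.8 Ftool [-1.3  2.9 -2.3]
301 [ 10  18  33  36  38  50  52  52  51  51  51  61  65  62  51  48  50  47
  46  41  46  55  77  80  98  98 105 107 108  99  79  57]
304 [ 29  36  41  40  40  47  46  58  69  70  70  72  72  71  50  54  57  52
  46  52  38  28  37  32  36  50  83 106 108 109 108 101]
307 [ 54  51  52  53  52  52  52  73 106 111 108 109 110 115  80  71  70  67
  67  65  48  34  39  42  29  51  73 106 108 106 106 107]
310 [ 51  51  56  52  51  49  52  80  98 100 100  99  99 104  75  74  71  64
  59  53  36  37  56  58  75  98 100 106 106 108  99  74]
```

{"method": "play_rows", "body": {
  "increments": "0 0 0 0 0 0.1; 0 0 0 0 0 0.1; 0 0 0 0 0 0.1"
}}

```text
clock: 7.82
tcp_pos: [513.1, 86.1, 85.4]
eef_rot: [1.413, 2.806, 0.001]
force: [5.3, 3.4, 1.2]
gripper_width: 0.203
grip_force: 2.4
```

```bash
python3 -c "
from h import *
info();prof()"
```

```text
t 7.83 tcp [513.09  86.11  85.36] psi 0.6379 tilt [0.0005 0.0004] q [ 0.118  0.123  2.078  0.     0.94  -0.52 ] F [5.3 3.4 1.2] T [ 0.48 -0.64 -0.01] g 0.203 2.4 Ftool [-0.4  6.2 -1.2]
301 [ 14  39  44  42  43  48  58  58  58  59  59  61  62  50  49  61  51  45
  47  42  44  74  77  80  82  81 105 108 107  99  79  57]
304 [ 22  28  27  30  31  34  42  53  69  78  81  91  95  92  66  60  61  59
  56  59  41  32  36  33  38  50  83 106 108 109 107 102]
307 [ 51  53  53  53  53  53  54  75 106 110 109 110 110 114  83  71  68  66
  64  62  51  33  38  43  28  61  81 107 108 106 107 107]
310 [ 54  54  53  52  51  52  51  80  94  92  88  82  82  79  69  67  80  69
  52  48  37  31  56  57  74 106 107 107 107 107 100  76]
```

{"method": "play_rows", "body": {
  "increments": "0 0 0 0 0 -0.15; 0 0 0 0 0 -0.25; 0 0 0 0 0 -0.25; 0 0 0 0 0 -0.15; 0 0 0 0 0 -0.15; 0 0 0 0 0 -0.15"
}}

```text
clock: 8.68
tcp_pos: [513.2, 86.0, 85.5]
eef_rot: [1.2, 2.903, 0.001]
force: [3.8, 2.7, 2.3]
gripper_width: 0.199
grip_force: 2.4
```

```bash
python3 -c "
from h import *
info();prof()"
```

```text
t 8.68 tcp [513.18  85.98  85.48] psi 0.787 tilt [0.0007 0.0001] q [ 0.118  0.123  2.078  0.     0.94  -0.669] F [3.8 2.7 2.3] T [ 0.39 -0.67  0.02] g 0.199 2.4 Ftool [-0.8  4.6 -2.3]
301 [ 11  16  33  36  40  45  46  44  46  49  49  53  59  62  51  47  54  47
  41  46  45  52  76  97 100 105 107 108 108  99  78  57]
304 [ 25  38  42  46  47  49  45  57  63  63  60  59  57  59  49  52  72  54
  40  49  40  29  38  32  37  61  84 106 110 109 107 100]
307 [ 51  53  53  53  52  52  53  72 107 109 108 108 108 114  81  69  69  66
  64  64  54  35  38  43  30  48  73 106 108 106 106 107]
310 [ 51  53  59  52  51  51  51  81  98 102 103 103 104 109  79  70  69  64
  59  58  38  37  50  52  73  81  98 106 106 108 100  75]
```

{"method": "play_rows", "body": {
  "increments": "0 0.08 0 0 0 0; 0 0.08 0 0 0 0; 0 0.08 0 0 0 0"
}}

```text
clock: 9.15
tcp_pos: [512.8, 86.4, 85.0]
eef_rot: [-1.199, -2.902, 0.001]
force: [2.5, 1.7, 1.7]
gripper_width: 0.201
grip_force: 1.3
```

{"method": "play_rows", "body": {
  "increments": "0 0.08 0 0 0 0; 0 0.08 0 0 0 0; 0 0.08 0 0 0 0"
}}

```text
clock: 9.52
tcp_pos: [512.9, 86.8, 84.6]
eef_rot: [-1.199, -2.902, 0.002]
force: [-0.9, 0.1, 0.4]
gripper_width: 0.198
grip_force: 0.0
```

```bash
python3 -c "
from h import *
info();prof();snap('d2')"
```

```text
t 9.53 tcp [512.89  86.81  84.57] psi 0.7871 tilt [-0.0023 -0.0005] q [ 0.12   0.126  2.077 -0.     0.941 -0.667] F [-0.9  0.1  0.4] T [-0.03 -0.04  0.02] g 0.198 0.0 Ftool [ 0.7 -0.6 -0.4]
301 [ 11   9  26  37  40  49  47  50  51  51  53  52  60  62  58  52  53  48
  44  46  47  44  76  98 100  99 106 109 108  99  79  57]
304 [ 28  30  40  40  41  44  43  46  58  61  62  62  59  57  46  50  72  53
  45  48  38  28  36  34  36  50  83 106 109 109 107 100]
307 [ 53  54  53  53  52  53  53  63 105 109 108 109 109 113  79  70  70  66
  65  62  48  31  37  42  29  49  73 104 107 107 106 106]
310 [ 52  54  60  56  52  52  51  82  99 101 101 103 103 108  78  72  69  63
  60  59  36  35  51  52  73  80  98 106 106 108 100  74]
```

View pics/d2.png

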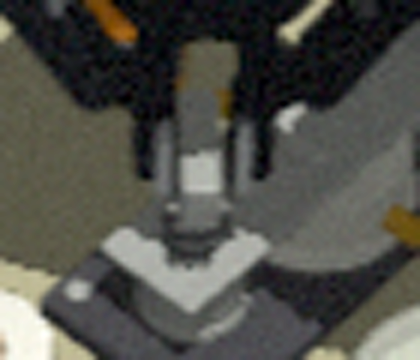

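d2 shows the bar end-on, with its near end face top at about zoom (200,152), i.e. row 215.5, and the flange below it. I'll compare that with the predicted row for each height.

```bash
python3 -c "
from h import *
for z in (98,96,92,89,88): 
  n=np.array([513-15.5,86+15.5,0]);print(z,[pix('scene',n+[0,0,z-k]).round(1) for k in (0,22)],pix('scene',(513-10,86+10,z-26)).round(1),'far',pix('scene',(513+15.5,86-15.5,z)).round(1))
print('home near',[pix('scene',p).round(1) for p in [(515,20,50)]])"
```

```text
98 [array([308.6, 220.6]), array([308.3, 228.1])] [308.1 226.3] far [307.9 203.4]
96 [array([308.6, 221.3]), array([308.2, 228.8])] [308. 227.] far [307.9 204.1]
92 [array([308.5, 222.7]), array([308.2, 230.1])] [308.  228.3] far [307.8 205.5]
89 [array([308.5, 223.7]), array([308.1, 231.1])] [307.9 229.3] far [307.8 206.6]
88 [array([308.5, 224. ]), array([308.1, 231.4])] [307.9 229.6] far [307.7 206.9]
home near [array([328.7, 210. ])]
```

{"method": "play_rows", "body": {
  "increments": "0 0 -0.15 0 0 -0.1; 0 0 -0.15 0 0 -0.2; 0 0 -0.15 0 0 -0.2; 0 0 -0.15 0 0 -0.15; 0 0 -0.15 0 0 -0.15"
}}

```text
clock: 10.3
tcp_pos: [513.8, 87.0, 86.7]
eef_rot: [-0.98, -2.984, 0.001]
force: [-0.0, -0.3, -0.6]
gripper_width: 0.199
grip_force: 0.0
```

```bash
cat >> h.py <<'E'
def edge():
    i=np.mean([r.read_camera("scene").mean(2) for _ in range(2)],0)
    for c in (305,307,309,311,313): print(c,i[212:240,c-1:c+2].mean(1).astype(int))
E
python3 -c "
from h import *
info();edge()"
```

```text
t 10.3 tcp [513.75  86.96  86.68] psi 0.936 tilt [-0.0005 -0.0002] q [ 0.12   0.124  2.075 -0.     0.944 -0.816] F [-0.  -0.3 -0.6] T [-0.   -0.04  0.08] g 0.199 0.0 Ftool [-0.2 -0.3  0.6]
305 [ 49  49  49  66  74  73  69  70  67  63  49  53  62  57  47  54  46  30
  43  37  29  49  73 105 109 108 107 106]
307 [ 53  53  52  72 107 109 107 107 106 108  74  67  66  66  64  64  51  32
  37  43  30  51  73 106 108 107 106 107]
309 [ 53  53  53  98 111 110 110 110 109 114  79  70  71  67  66  64  41  30
  42  37  39  61  90 105 107 106 107  93]
311 [ 35  34  37  72  83  96  99  97  96  93  74  72  68  62  58  55  35  48
  55  74  79  98 106 107 107  99  84  61]
313 [ 12  15  17  22  31  39  43  44  47  47  61  69  62  52  48  47  58  90
 100 107 108 107 108 106  90  64  53  55]
```

{"method": "play_rows", "body": {
  "increments": "0 0 0 0 0 -0.1; 0 0 0 0 0 -0.2; 0 0 0 0 0 -0.2; 0 0 0 0 0 -0.15; 0 0 0 0 0 -0.15"
}}

```text
clock: 11.02
tcp_pos: [513.8, 87.0, 86.7]
eef_rot: [-0.754, -3.049, 0.0]
force: [0.1, -0.2, 0.3]
gripper_width: 0.196
grip_force: 0.0
```

```bash
python3 -c "
from h import *
info();edge()"
```

```text
t 11.03 tcp [513.81  86.96  86.7 ] psi 1.086 tilt [-0.0004 -0.0001] q [ 0.12   0.124  2.075 -0.     0.944 -0.966] F [ 0.1 -0.2  0.3] T [-0.01 -0.   -0.  ] g 0.196 0.0 Ftool [-0.2 -0.2 -0.3]
305 [ 54  53  53  56  66  60  58  56  50  48  49  47  47  58  39  39  46  30
  42  41  39  78  81 106 110 108 107 105]
307 [ 48  49  49  60  95  96  94  88  77  72  55  54  53  56  52  48  49  33
  37  44  30  49  74 106 108 106 106 106]
309 [ 52  52  53  98 109 110 109 108 108 108  76  69  68  67  65  65  41  30
  42  34  36  50  90 106 107 108 105  91]
311 [ 30  35  39  90 100 105 107 110 110  93  72  71  68  66  65  64  36  47
  55  72  63  79 104 108 107 101  83  60]
313 [  7   9  10  27  41  54  64  76  95  74  66  63  61  59  57  55  75  93
  99 108  99 106 108 106  89  62  54  54]
```

{"method": "play_rows", "body": {
  "increments": "0 0 0 0 0 -0.1; 0 0 0 0 0 -0.2; 0 0 0 0 0 -0.2; 0 0 0 0 0 -0.15; 0 0 0 0 0 -0.15"
}}

```text
clock: 11.75
tcp_pos: [513.9, 87.0, 86.7]
eef_rot: [-0.523, -3.097, 0.0]
force: [0.1, -0.2, -0.2]
gripper_width: 0.2
grip_force: 0.0
```

```bash
python3 -c "
from h import *
info();edge()"
```

```text
t 11.75 tcp [513.86  87.02  86.73] psi 1.236 tilt [-0.0002 -0.0001] q [ 0.12   0.124  2.075 -0.     0.944 -1.116] F [ 0.1 -0.2 -0.2] T [ 0.01  0.03 -0.  ] g 0.2 0.0 Ftool [-0.2 -0.1  0.2]
305 [ 58  60  61  60  62  60  61  60  56  56  57  51  73  72  41  38  46  38
  42  46  46  97 107 109 108 107 106 105]
307 [ 49  50  50  59  81  79  75  64  52  46  44  45  66  69  48  34  52  37
  39  46  28  61  99 108 106 106 106 107]
309 [ 52  53  52  98 109 109 107 101  94  82  60  58  58  58  53  54  45  31
  42  36  34  52  89 105 106 107 106  93]
311 [ 29  37  67 100 109 109 109 109 109  89  72  69  69  67  64  59  37  41
  52  55  60  73 102 106 106 100  82  60]
313 [  6  12  29  42  73  93 102 107 106  76  69  67  65  63  64  50  75  90
  98  99 100  93 105 106  88  63  52  55]
```

{"method": "play_rows", "body": {
  "increments": "0 0 0 0 0 -0.1; 0 0 0 0 0 -0.2; 0 0 0 0 0 -0.2; 0 0 0 0 0 -0.15; 0 0 0 0 0 -0.15"
}}

```text
clock: 12.48
tcp_pos: [513.9, 87.0, 86.7]
eef_rot: [-0.29, -3.128, 0.0]
force: [-0.6, 0.4, -0.1]
gripper_width: 0.2
grip_force: 0.0
```

```bash
python3 -c "
from h import *
info();edge()"
```

```text
t 12.47 tcp [513.9   87.01  86.74] psi 1.386 tilt [-0.0002 -0.0001] q [ 0.12   0.124  2.075 -0.     0.944 -1.266] F [-0.6  0.4 -0.1] T [-0.02  0.04 -0.01] g 0.2 0.0 Ftool [0.7 0.3 0.1]
305 [ 30  44  48  51  53  58  56  55  56  57  59  61  62  66  38  38  43  37
  44  41  53 103 109 108 109 108 108 106]
307 [ 48  44  51  63  70  68  61  54  52  51  51  53  76  87  51  33  50  46
  39  42  37  96 108 109 107 105 106 107]
309 [ 49  48  48  95 102 100  92  77  63  50  46  51  54  60  46  40  42  36
  43  36  35  62 102 107 106 107 106  91]
311 [ 33  44  72 107 110 110 109 107 101  80  62  62  61  60  58  51  31  33
  39  41  49  79 103 106 106  99  84  59]
313 [  7  17  37  68  98 108 109 108 104  82  69  67  66  63  65  50  71  77
  79  65  63 103 107 105  89  64  54  54]
```

{"method": "play_rows", "body": {
  "increments": "0 0 0 0 0 -0.1; 0 0 0 0 0 -0.17; 0 0 0 0 0 -0.17; 0 0 0 0 0 -0.12; 0 0 0 0 0 -0.12"
}}

```text
clock: 13.2
tcp_pos: [513.9, 87.0, 86.7]
eef_rot: [-0.101, -3.14, 0.0]
force: [-0.5, -0.0, -0.1]
gripper_width: 0.198
grip_force: 0.0
```

```bash
python3 -c "
from h import *
info();edge();snap('d3')"
```

```text
t 13.2 tcp [513.89  87.    86.75] psi 1.5065 tilt [-0.0002 -0.0001] q [ 0.12   0.124  2.075 -0.     0.944 -1.386] F [-0.5 -0.  -0.1] T [ 0.04 -0.01 -0.02] g 0.198 0.0 Ftool [ 0.5 -0.1  0.1]
305 [ 14  24  33  35  36  36  40  38  42  45  46  54  52  49  33  36  45  37
  47  38  51 103 108 108 108 108 106 104]
307 [ 42  49  53  55  60  57  57  59  58  60  55  62  50  74  47  32  49  45
  40  49  46 103 109 109 107 107 107 105]
309 [ 51  49  49  81  86  80  75  63  52  49  50  53  50  72  46  38  41  36
  42  40  40  79 105 106 106 106 106  92]
311 [ 34  49  72 105 110 110 107  98  81  61  58  56  57  56  51  37  28  33
  39  42  48  79 103 106 106 100  84  60]
313 [  9  22  46  76 106 108 110 109 100  73  66  65  65  63  62  46  52  57
  51  50  60 103 107 106  90  63  53  55]
```

View pics/d3.png

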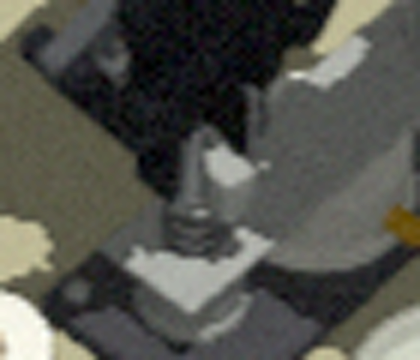

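{"method": "play_rows", "body": {
  "increments": "0 0 0 0 0 -0.1; 0 0 0 0 0 -0.17; 0 0 0 0 0 -0.17; 0 0 0 0 0 -0.12; 0 0 0 0 0 -0.12"
}}

```text
clock: 13.98
tcp_pos: [514.0, 87.0, 86.8]
eef_rot: [0.087, -3.14, 0.0]
force: [0.2, 0.6, 0.4]
gripper_width: 0.198
grip_force: 0.0
```

```bash
python3 -c "
from h import *
info();edge()"
```

```text
t 13.97 tcp [513.96  87.01  86.77] psi 1.6264 tilt [-0.0001 -0.    ] q [ 0.12   0.124  2.074 -0.     0.944 -1.506] F [0.2 0.6 0.4] T [-0.04  0.    0.06] g 0.198 0.0 Ftool [-0.2  0.6 -0.4]
305 [ 14  13  24  19  20  23  23  30  32  31  31  38  52  52  53  50  49  31
  38  36  51 102 108 108 109 108 106 105]
307 [ 23  30  45  45  51  54  55  56  55  54  54  57  54  51  61  77  61  36
  37  42  40 102 109 107 107 106 106 105]
309 [ 33  38  43  44  60  70  71  70  61  54  50  57  54  54  79  97  67  35
  42  35  51 104 107 106 105 107 106  90]
311 [ 12  11  24  45  87 100 103 103  95  72  58  60  59  57  60  70  47  35
  40  42  71  97 106 106 106 100  83  59]
313 [  9   5   7  27  57  99 107 109 109 101  79  64  61  60  59  58  50  45
  48  50  51  70 104 106  89  62  54  55]
```

Every edge moved down about 2 px, so the bolt has dropped. I'll back the fingers off to let it settle, lower them, and confirm.

{"method": "play_rows", "body": {
  "increments": "0 0 0 0 0 0.08; 0 0 0.4 0 0 0.08; 0 0 0.8 0 0 0.08; 0 0 0.8 0 0 0.08; 0 0 0.8 0 0 0.08"
}}

```text
clock: 14.7
tcp_pos: [513.9, 87.0, 78.6]
eef_rot: [-0.037, -3.141, 0.0]
force: [-0.9, 0.7, 0.9]
gripper_width: 0.197
grip_force: 0.1
```

```bash
python3 -c "
from h import *
info();edge();snap('d4')"
```

```text
t 14.7 tcp [513.85  87.04  78.62] psi 1.5473 tilt [-0.0004 -0.    ] q [ 0.12   0.134  2.08   0.     0.928 -1.427] F [-0.9  0.7  0.9] T [-0.04  0.06  0.05] g 0.197 0.1 Ftool [ 0.9  0.7 -0.9]
305 [ 11  12  13  12  21  32  34  32  33  40  41  39  41  42  52  54  46  28
  40  36  45 103 110 108 108 109 108 104]
307 [ 12  15  21  26  42  53  55  56  58  58  58  58  57  58  62  78  59  34
  37  43  39 102 109 108 108 106 106 107]
309 [  7  17  36  41  47  70  80  78  65  55  54  50  50  51  66  96  65  34
  42  39  51 104 108 107 107 107 106  92]
311 [  8   9  25  46  73 102 109 110 100  77  62  58  59  58  57  69  46  34
  40  48  71  97 105 107 107 100  84  60]
313 [  9   9  11  21  57  81  99 109 110 102  81  64  61  61  60  58  50  47
  50  51  51  72 104 105  89  63  53  55]
```

View pics/d4.png

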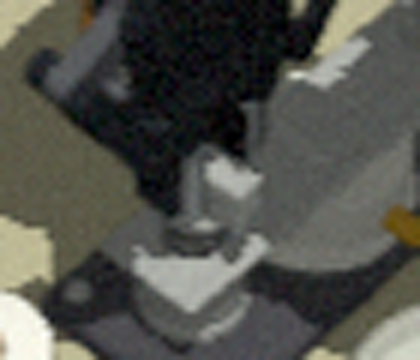

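d4 confirms it: the flange now sits about 12 zoom px lower, near (195,228), and the gap under it has shrunk. Now the first forward stroke.

{"method": "play_rows", "body": {
  "increments": "0 0 0 0 0 0.17; 0 0 0 0 0 0.34; 0 0 0 0 0 0.51; 0 0 0 0 0 0.68; 0 0 0 0 0 0.85; 0 0 0 0 0 1.02; 0 0 0 0 0 1.19; 0 0 0 0 0 1.36"
}}

```text
clock: 15.85
tcp_pos: [514.3, 87.1, 78.9]
eef_rot: [2.011, 2.413, 0.001]
force: [-0.2, 0.6, -0.4]
gripper_width: 0.199
grip_force: 0.7
```

{"method": "play_rows", "body": {
  "increments": "0 0 0 0 0 0.17; 0 0 0 0 0 0.34; 0 0 0 0 0 0.51; 0 0 0 0 0 0.68; 0 0 0 0 0 0.85; 0 0 0 0 0 1.02; 0 0 0 0 0 1.19; 0 0 0 0 0 1.36"
}}

```text
clock: 16.85
tcp_pos: [514.0, 87.0, 78.7]
eef_rot: [3.081, 0.612, 0.0]
force: [0.1, 1.2, -0.4]
gripper_width: 0.2
grip_force: 0.8
```

```bash
python3 -c "
from h import *
info()"
```

```text
t 16.85 tcp [514.    87.    78.75] psi -1.1785 tilt [ 0.0001 -0.0001] q [ 0.12   0.134  2.08  -0.     0.927  1.298] F [ 0.1  1.2 -0.4] T [ 0.05 -0.03  0.02] g 0.2 0.8 Ftool [ 0.5 -1.1  0.4]
```

{"method": "play_rows", "body": {
  "increments": "0 0 0 0 0 0.17; 0 0 0 0 0 0.34; 0 0 0 0 0 0.51; 0 0 0 0 0 0.68; 0 0 0 0 0 0.85; 0 0 0 0 0 1.02; 0 0 0 0 0 1.02; 0 0 0 0 0 1.02"
}}

```text
clock: 17.85
tcp_pos: [514.1, 87.0, 79.0]
eef_rot: [-2.992, 0.957, -0.001]
force: [-0.2, -0.1, -0.2]
gripper_width: 0.197
grip_force: 0.0
```

{"method": "play_rows", "body": {
  "increments": "0 0 0 0 0 0; 0 0 0 0 0 0; 0 0 0 0 0 0; 0 0 0 0 0 0",
  "jaw": 0.1
}}

```text
clock: 18.35
tcp_pos: [514.4, 87.1, 79.0]
eef_rot: [-2.99, 0.961, -0.001]
force: [1.1, -0.4, -0.9]
gripper_width: 0.156
grip_force: 25.3
```

```bash
python3 -c "
from h import *
info()"
```

```text
t 18.35 tcp [514.39  87.12  78.99] psi -2.1928 tilt [0.0009 0.0002] q [0.12  0.134 2.079 0.    0.927 2.313] F [ 1.1 -0.4 -0.9] T [ 0.2  -0.22 -0.05] g 0.156 25.3 Ftool [ 1.1 -0.3  0.9]
```

{"method": "play_rows", "body": {
  "increments": "0 0 0 0 0 0; 0 0 0 0 0 0; 0 0 0 0 0 0; 0 0 0 0 0 0; 0 0 0 0 0 0",
  "jaw": 0.75
}}

```text
clock: 18.98
tcp_pos: [513.9, 87.0, 78.8]
eef_rot: [2.991, -0.962, -0.0]
force: [-1.1, 0.3, -0.2]
gripper_width: 0.751
grip_force: 0.0
```

```bash
python3 -c "
from h import *
info()"
```

```text
t 18.98 tcp [513.93  87.02  78.76] psi -2.193 tilt [-0.0001 -0.    ] q [ 0.12   0.134  2.08  -0.     0.928  2.313] F [-1.1  0.3 -0.2] T [ 0.02  0.02 -0.03] g 0.751 0.0 Ftool [-1.   0.4  0.2]
```

{"method": "play_rows", "body": {
  "increments": "0 0 0 0 0 -0.17; 0 0 0 0 0 -0.34; 0 0 0 0 0 -0.51; 0 0 0 0 0 -0.68; 0 0 0 0 0 -0.85; 0 0 0 0 0 -1.02; 0 0 0 0 0 -1.19; 0 0 0 0 0 -1.36"
}}

```text
clock: 19.98
tcp_pos: [514.0, 87.1, 78.8]
eef_rot: [-2.927, -1.141, 0.0]
force: [-0.2, -0.1, -0.1]
gripper_width: 0.751
grip_force: 0.0
```

{"method": "play_rows", "body": {
  "increments": "0 0 0 0 0 -0.17; 0 0 0 0 0 -0.34; 0 0 0 0 0 -0.51; 0 0 0 0 0 -0.68; 0 0 0 0 0 -0.85; 0 0 0 0 0 -1.02; 0 0 0 0 0 -1.19; 0 0 0 0 0 -1.36"
}}

```text
clock: 20.98
tcp_pos: [514.0, 87.0, 78.8]
eef_rot: [-1.558, -2.728, 0.0]
force: [0.1, -0.9, 1.3]
gripper_width: 0.747
grip_force: 0.0
```

{"method": "play_rows", "body": {
  "increments": "0 0 0 0 0 -0.17; 0 0 0.2 0 0 -0.34; 0 0 0.4 0 0 -0.42; 0 0 0.58 0 0 -0.42; 0 0 0.58 0 0 -0.42"
}}

```text
clock: 21.6
tcp_pos: [513.8, 87.0, 72.8]
eef_rot: [-0.966, -2.989, 0.0]
force: [-0.7, 0.5, -0.6]
gripper_width: 0.753
grip_force: 0.0
```

```bash
python3 -c "
from h import *
info()"
```

```text
t 21.6 tcp [513.78  87.03  72.79] psi 0.9456 tilt [-0.0005 -0.    ] q [ 0.12   0.142  2.084  0.     0.916 -0.826] F [-0.7  0.5 -0.6] T [ 0.04 -0.03  0.03] g 0.753 0.0 Ftool [ 0.8 -0.   0.6]
```

{"method": "play_rows", "body": {
  "increments": "0 0 0 0 0 0; 0 0 0 0 0 0; 0 0 0 0 0 0; 0 0 0 0 0 0; 0 0 0 0 0 0; 0 0 0 0 0 0",
  "jaw": 0.2
}}

```text
clock: 22.35
tcp_pos: [514.0, 87.1, 73.0]
eef_rot: [-0.964, -2.99, -0.0]
force: [-0.2, 0.2, -0.8]
gripper_width: 0.199
grip_force: 0.0
```

{"method": "play_rows", "body": {
  "increments": "0 0 0 0 0 0.17; 0 0 0 0 0 0.34; 0 0 0 0 0 0.51; 0 0 0 0 0 0.68; 0 0 0 0 0 0.85; 0 0 0 0 0 1.02; 0 0 0 0 0 1.19; 0 0 0 0 0 1.36"
}}

```text
clock: 23.35
tcp_pos: [514.2, 87.1, 72.9]
eef_rot: [2.634, 1.711, 0.001]
force: [0.8, -0.6, -1.0]
gripper_width: 0.198
grip_force: 0.7
```

{"method": "play_rows", "body": {
  "increments": "0 0 0.05 0 0 0.17; 0 0 0.1 0 0 0.34; 0 0 0.15 0 0 0.51; 0 0 0.2 0 0 0.68; 0 0 0.2 0 0 0.85; 0 0 0.2 0 0 1.02; 0 0 0.2 0 0 1.19; 0 0 0.2 0 0 1.26"
}}

```text
clock: 24.35
tcp_pos: [514.1, 87.2, 71.0]
eef_rot: [-3.137, 0.165, -0.0]
force: [0.4, -0.4, -0.9]
gripper_width: 0.199
grip_force: 0.7
```

{"method": "play_rows", "body": {
  "increments": "0 0 0 0 0 0; 0 0 0 0 0 0"
}}

```text
clock: 24.6
tcp_pos: [514.0, 87.1, 71.0]
eef_rot: [-3.138, 0.159, -0.0]
force: [-0.6, 0.5, -0.4]
gripper_width: 0.202
grip_force: 0.1
```

```bash
python3 -c "
from h import *
info()"
```

```text
t 24.6 tcp [513.99  87.06  71.  ] psi -1.6718 tilt [0. 0.] q [0.12  0.145 2.085 0.    0.912 1.792] F [-0.6  0.5 -0.4] T [ 0.02 -0.03 -0.01] g 0.202 0.1 Ftool [-0.6 -0.4  0.4]
```

{"method": "play_rows", "body": {
  "increments": "0 0 0 0 0 0; 0 0 0 0 0 0; 0 0 0 0 0 0; 0 0 0 0 0 0; 0 0 0 0 0 0; 0 0 0 0 0 0",
  "jaw": 0.05,
  "newtons": 60
}}

```text
clock: 25.35
tcp_pos: [514.1, 87.2, 71.1]
eef_rot: [-3.137, 0.16, -0.0]
force: [1.1, 1.8, 1.3]
gripper_width: 0.145
grip_force: 62.1
```

```bash
python3 -c "
from h import *
info();i=r.read_camera('scene')[:,:,::-1]
i=cv2.resize(i[150:270,250:400],None,fx=4.5,fy=4.5,interpolation=cv2.INTER_CUBIC)
cv2.imwrite('pics/e.png',cv2.convertScaleAbs(i,alpha=1.6))
edge()"
```

```text
t 25.35 tcp [514.09  87.17  71.07] psi -1.673 tilt [0.0002 0.0002] q [0.12  0.145 2.085 0.    0.912 1.793] F [1.1 1.8 1.3] T [ 0.29 -0.   -0.04] g 0.145 62.1 Ftool [ 0.9 -1.9 -1.3]
305 [ 11   9  11  12  13  10  24  30  33  32  37  41  39  40  40  42  55  52
  68  41  38  78 106 109 108 108 108 105]
307 [ 13  12  10  19  17  27  49  57  58  56  58  59  60  61  58  60  58  51
  80  55  31  70 106 109 107 107 106 106]
309 [  9  10  10  10  17  36  46  52  79  80  81  80  72  58  52  51  52  51
  74  51  37  62  81 104 106 108 107  92]
311 [  9   6   9   7   8  17  38  49 105 109 110 109 104  88  69  56  57  57
  55  52  48  51  51 101 106 101  84  60]
313 [ 15   9   9   8  10  10  18  30  86 106 108 110 109 105  83  66  66  65
  61  64  54  51  79 102  90  64  53  56]
```

View pics/e.png

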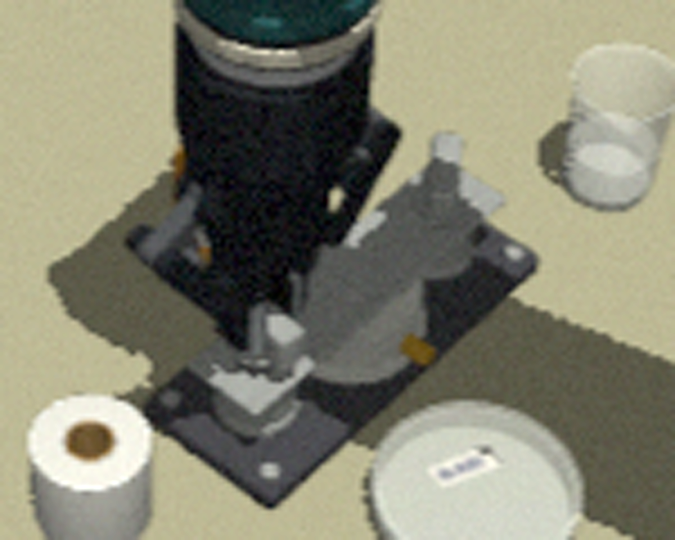

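The bolt is about 8 mm deeper: its edges moved another 3 px down, with the flange highlight going from row 227 to 230. It is held at 62 N. The roll, dish and beaker look undisturbed, so I'm handing in.

```bash
python3 -c "
from cell import r
print(r.finish_job())"
```

```text
the job is handed in; nothing more can be done
None
```

Job handed in at about 25.5 s: I turned the left (+y) bolt back about 1.9 rad until it dropped one thread, then about one full turn forward, about 8 mm deeper by camera, and the gripper still holds its head at about 62 N; the roll, dish and beaker looked undisturbed, but the arm hid the dropper bottle in the last picture.

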